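# Fit the tall brass spacer on the wheel hub in the rally service truck

### The job

Take the tall brass spacer sleeve out of the sorter tray and slip it over the upright spindle of the wheel hub, lowering it all the way down onto the flange before you let go. Leave the tall steel spacer and the low brass ring where they lie in the tray.

Things in the scene. Friction and masses are not known exactly. Their poses are not given: they have to be found in the camera images.
- brass_spacer: The part to fit: plain brass sleeve, 46 mm outside, 36 mm bore, 45 mm tall, about 0.25 kg. Origin at the centre of its underside, z along its bore (upright). It stands in one of three compartments (which one varies) of a fixed, flat black tray with orange handle; tray floor 3 mm, wall tops 18 mm above the bench, so most of the sleeve stands clear of the walls.
- steel_spacer: Bystander in another compartment: grey steel sleeve of the same size as the brass one (46 mm outside, 45 mm tall). Origin at the centre of its underside, z along its bore. The compartments, 120 mm front to back and 100 mm wide, lie in a left-to-right row (along y, turned by up to 0.3 rad) at 105 mm pitch: fingers closing front to back (along x) have most room.
- brass_ring: Bystander in another compartment: low brass ring, 46 mm outside, 36 mm bore, only 14 mm tall. Origin at the centre of its underside, z along its bore.
- hub: Fixed steel wheel hub, spindle up, on the other side of the robot's centre line from the tray. Round flange, 130 mm across, flat top 40 mm above the bench, dark stud holes flush in it. Dark spindle in its middle, 55 mm tall: 30 mm diameter for the lowest 12 mm, tapering to 10 mm at the top. Origin on the spindle's axis at flange-top level, where the sleeve's underside rests; z up the spindle.
Mind the look-alikes: they are no part of the job. Several things look just like the brass_spacer: the one meant starts nearest to the robot's base. Of the things that look like the hub, the middle-sized one is meant.

How it is judged:
By the outcome, as a careful person would: the job done as asked, in the order asked, and still so for the second after the job is handed in, with the robot touching nothing.
It also fails if it takes over 35 s, if anything falls off the work surface, if the arm or the gripper's body presses on something with over 40 N, if the wrist force passes 120 N, or if a joint passes its speed limit or range.

### The arm

A 6-joint arm with a two-finger parallel gripper is mounted at the origin on the work surface. World frame = base frame: x ahead of the robot, y to its left, z up, the work surface at z = 0. Lengths are in mm, angles in rad, forces in N, time in s.
With the tool pointing down it reaches from about 275 to 750 mm from the base axis. Payload 10.2 kg.
Tool frame: the origin (TCP) lies midway between the tips of the shut fingers; the grasp point (between the pads) lies 19 mm behind it; x points along the fingers, y is the direction in which the jaws open and shut, and the axes are right-handed (so a half turn about x gives the same grasp; the last joint's range is limited). The gripper opens to 85 mm and grips with 20 to 120 N. Pads are 22 mm wide; open, the fingers measure 114 mm over their backs; the gripper's body (76 mm by 85 mm) begins 54 mm behind the grasp point. The pads swing forward as they close: fully open they stand 13 mm farther back than shut.
Start: joints at [0.917, 0.313, 1.498, -0, 1.331, -0.223], TCP at [219.252, 477.032, 231.294] pointing down, gripper open.
Joint ranges: [-2.94, 2.94], [-0.97, 2.17], [0.19, 2.56], [-1.23, 4.37], [0.02, 3.11], [-2.88, 2.88]. Speed limits (rad/s): [2.39, 2.39, 3.01, 3.14, 3.14, 3.14].

### API

Orientations are given as a unit quaternion [w, x, y, z].
In Python, from rig import sense, capture, get_calibration, finish_job gives the robot as it stands.
- The arm moves only by the tool jog_arm, never from a script. Its argument "increments" is a list of rows, each an object of numbers: "rx", "ry", "rz": the turn, a rotation vector about the tool's x, y, z in rad; "x", "y", "z": the shift along the tool's x, y, z in mm; "hand": the finger opening in mm, from 0 to 85.4. A call has 1 to 5 rows; each row shifts and turns the commanded pose from where the row before left it, along the tool's axes as they then stand; what a row does not reach is not made up. A row lasts 1/8 s, in which the tool goes at most 62.5 mm and 10.7 degrees, less where a joint would pass 70% of its speed; a pose out of reach is approached as far as the arm can. A call with a gripper value outside its range is refused whole. The fingers move at their own pace and stop on an object; "force" is the grip in N (left out, the last holds). Time passes only in rows, so rows that do not move let the fingers close. It gives the time, the measured TCP pose, the force and the opening at its end, in the units of the state.
- sense(): the state, without advancing time (a new reading comes with each control period).
- capture(name): name is "side" or "top"; returns the picture (384x512x3 uint8, red, green, blue); there is no depth.
- get_calibration(name): a dict with "camera_matrix" (3x3 intrinsics, pixels), "R" (3x3) and "t" (3): a world point X has camera coordinates R X + t. Camera axes: x right, y down, z forward; pixel columns grow to the right and rows downward; lengths in mm; the calibration is good to about 2 mm. A picture is of the moment at which its call begins. get_calibration takes no time and is no camera call.
- finish_job(): hands the job in, once; it reports no verdict.
The state is a dict: "time_s": time; "joints": joint angles; "dq": joint speeds; "tau": joint torques, N m; "eef_pos": TCP position; "ee_rot": TCP orientation; "force": force on the tool from outside, world axes, zero at the start; "wrist_torque": the same for the moment, N m; "grip_width": opening from 0.0 (shut) to 1.0 (fully open).
Only numpy, scipy, OpenCV 4.12 (cv2) and the standard library are available. Lean on these libraries where they do the work, as an engineer would, in place of code of your own. Each camera call takes 0.05 s, during which the arm holds its last target.

## Working session

There is one attempt and no reset: what is moved stays moved. The work goes in short steps, Python scripts to look and compute and a tool call to move; the robot and the scene stay as the last step left them, time stands still between calls to the robot, and variables do not carry over. Pictures are saved under pics/ and viewed, and the job is handed in when it is done.

Besides the shell and the picture viewer there is one more tool, called as name(argument=value, ...), one argument or row to a line, values as JSON. jog_arm: Moves the arm, as the interface text tells. Its arguments: {"type":"object","properties":{"increments":{"type":"array","items":{"type":"object","properties":{"rx":{"type":"number"},"ry":{"type":"number"},"rz":{"type":"number"},"x":{"type":"number"},"y":{"type":"number"},"z":{"type":"number"},"hand":{"type":"number"}}}},"force":{"type":"number"}},"required":["increments"]}

```bash
mkdir -p pics; cat > h.py <<'E'
import numpy as np, cv2
from rig import sense, capture, get_calibration, finish_job
def snap(cam,name):
    im=capture(cam); cv2.imwrite(f'pics/{name}.png',im[:,:,::-1]); return im
def ray(cam,u,v,z):
    c=get_calibration(cam);K=np.array(c['camera_matrix']);R=np.array(c['R']);t=np.array(c['t'])
    d=R.T@np.linalg.solve(K,[u,v,1.]);o=-R.T@t
    return o+d*(z-o[2])/d[2]
def proj(cam,X):
    c=get_calibration(cam);K=np.array(c['camera_matrix']);p=K@(np.array(c['R'])@X+np.array(c['t']));return p[:2]/p[2]
E
python3 - <<'E'
from h import *
snap('top','top0');snap('side','side0')
print(sense())
for c in('top','side'):
    k=get_calibration(c);print(k, -np.array(k['R']).T@np.array(k['t']))
E
```

```text
{'time_s': 0.1, 'joints': array([ 9.16566571e-01,  3.13421337e-01,  1.49833657e+00, -2.02154280e-05,
        1.33097429e+00, -2.23399083e-01]), 'dq': array([ 0.00115639, -0.00262835, -0.00308092, -0.00147681, -0.00193524,
       -0.00026492]), 'tau': array([ 3.97519398e-03, -4.12895858e+01, -2.60140157e+01, -9.54067468e-05,
        2.98807994e-03,  5.99338222e-06]), 'eef_pos': array([219.1349438 , 476.84350408, 230.78756888]), 'ee_rot': array([ 0.69059928,  0.15077697,  0.69092906, -0.15151231]), 'force': array([0.01747655, 0.16577837, 0.42620685]), 'wrist_torque': array([-0.01199518,  0.0150241 , -0.03030428]), 'grip_width': 1.0024193214258754}
{'camera_matrix': array([[484.77676293,   0.        , 254.62207307],
       [  0.        , 484.77676293, 191.97085602],
       [  0.        ,   0.        ,   1.        ]]), 'R': array([[-0.01616508, -0.99985132, -0.00600249],
       [-0.98437058,  0.01696713, -0.17529027],
       [ 0.17536606,  0.0030751 , -0.9844985 ]]), 't': array([   8.11805593,  484.21791036, 1028.58374155])} [ 296.40242008   -3.26193363 1097.56656568]
{'camera_matrix': array([[462.47085161,   0.        , 251.94124469],
       [  0.        , 462.47085161, 193.77895436],
       [  0.        ,   0.        ,   1.        ]]), 'R': array([[ 0.95977067, -0.28066264,  0.00829116],
       [-0.2113236 , -0.74146796, -0.6368419 ],
       [ 0.18488536,  0.60947006, -0.77094984]]), 't': array([-479.91420047,  120.61528172,  992.34631618])} [ 302.6261188  -650.06698882  845.84114319]
```

View pics/top0.png

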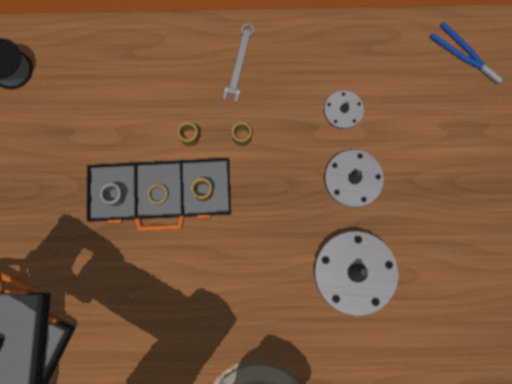

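View pics/side0.png

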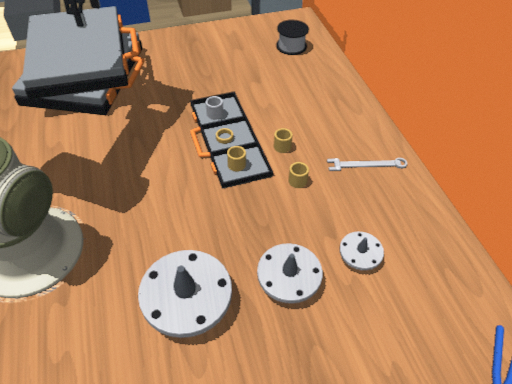

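The top view shows the tray with a steel sleeve at (111,194), the low ring at (157,194) and a brass sleeve at (202,188). Two more brass sleeves stand outside it at (188,132) and (241,132), farther from the base. The hubs are at (344,109), (354,178) and (357,272), and the middle-sized one is at (354,178). Next I'll measure these.

```bash
python3 - <<'E'
from h import *
for c in('top','side'): print(c,'tcp px',proj(c,np.array([219,477,231.])), 'tray?')
im=cv2.imread('pics/top0.png');s=cv2.imread('pics/side0.png')
def crop(i,x,y,w,h,k): return cv2.resize(i[y:y+h,x:x+w],(w*k,h*k),interpolation=cv2.INTER_CUBIC)
a=crop(im,172,158,64,60,6);b=crop(im,320,145,64,60,6)
c=crop(s,210,135,64,60,6);d=crop(s,255,240,70,60,6)
cv2.imwrite('pics/z0.png',np.vstack([np.hstack([a,b]),cv2.resize(np.hstack([c,d]),(768,360))])[:600])
cv2.imwrite('pics/z1.png',np.hstack([c,d])[:,:800])
# brass mask in top and side
for n,i in(('top',im),('side',s)):
    hsv=cv2.cvtColor(i,cv2.COLOR_BGR2HSV)
    m=cv2.inRange(hsv,(18,110,50),(32,255,255))
    nn,l,st,ce=cv2.connectedComponentsWithStats(m)
    for k in range(1,nn):
        if st[k,4]>40: print(n,st[k],ce[k])
E
```

```text
top tcp px [-18.44221447 328.14167808] tray?
side tcp px [89.76441908 21.60144879] tray?
top [178 122  21  24 287] [188.06620209 133.05226481]
top [232 122  20  24 265] [241.41886792 132.83396226]
top [192 178  20  22 192] [201.55208333 188.44270833]
top [148 184  20  20 111] [157.6036036  193.66666667]
side [216 129  17  14 133] [224.10526316 135.38345865]
side [274 128  18  25 381] [282.54855643 139.91076115]
side [227 146  18  25 394] [236.06091371 157.81979695]
side [289 162  20  26 430] [298.17674419 174.39302326]
```

View pics/z0.png

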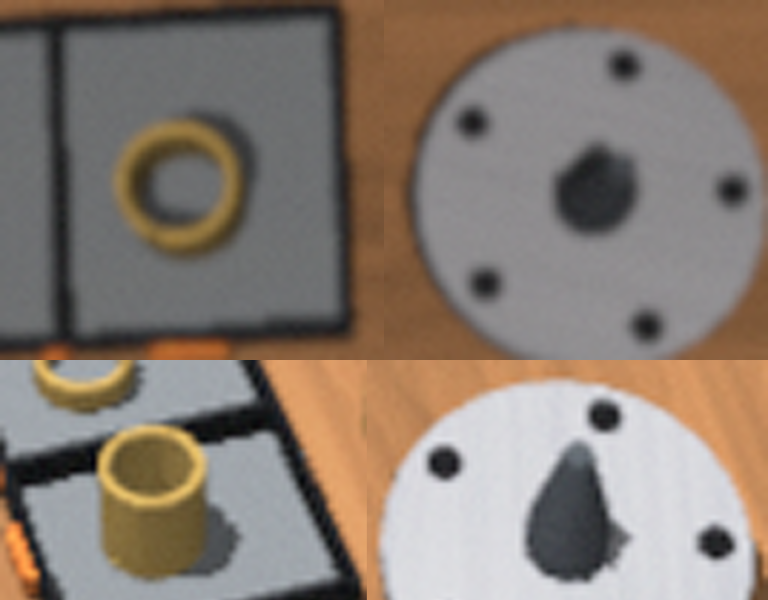

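View pics/z1.png

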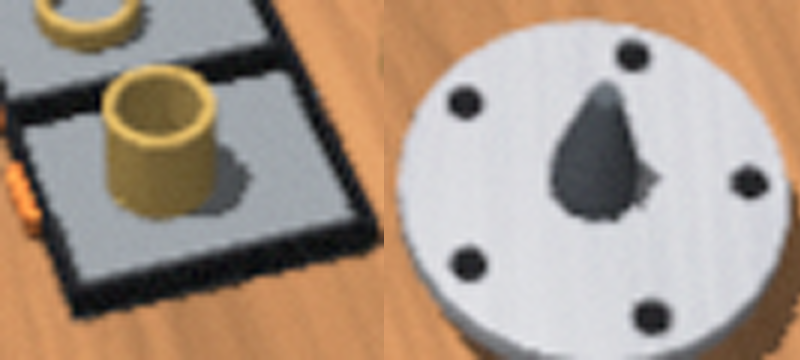

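```bash
cat > m.py <<'E'
from h import *
def hub(n,i,box):
    x,y,w,h=box; hsv=cv2.cvtColor(i,cv2.COLOR_BGR2HSV)[y:y+h,x:x+w]
    m=(hsv[:,:,1]<60).astype(np.uint8)*255
    m[(hsv[:,:,2]<(120 if n=='side' else 90))]=0
    cs,_=cv2.findContours(m,cv2.RETR_EXTERNAL,cv2.CHAIN_APPROX_NONE)
    c=max(cs,key=cv2.contourArea)
    # back-project contour to z=40, circle fit
    P=np.array([ray(n,p[0][0]+x,p[0][1]+y,40)[:2] for p in c])
    e=cv2.fitEllipse(P.astype(np.float32)); 
    A=np.c_[2*P,np.ones(len(P))];s=np.linalg.lstsq(A,(P**2).sum(1),rcond=None)[0]
    print(n,'hub ellipse',e,'circle',s[:2],np.sqrt(s[2]+s[0]**2+s[1]**2))
    # stud holes
def brass(n,i,box,z):
    x,y,w,h=box; hsv=cv2.cvtColor(i,cv2.COLOR_BGR2HSV)[y:y+h,x:x+w]
    m=cv2.inRange(hsv,(18,100,50),(32,255,255))
    cs,_=cv2.findContours(m,cv2.RETR_EXTERNAL,cv2.CHAIN_APPROX_NONE)
    c=max(cs,key=cv2.contourArea)
    return np.array([ray(n,p[0][0]+x,p[0][1]+y,z)[:2] for p in c]),c
if __name__=='__main__':
    im=cv2.imread('pics/top0.png');s=cv2.imread('pics/side0.png')
    hub('top',im,(318,143,75,70));hub('side',s,(250,238,80,70))
    P,c=brass('top',im,(185,172,35,35),48); print('brass top',cv2.minEnclosingCircle(P.astype(np.float32)),P.mean(0))
    for p in((202,189),):print(ray('top',*p,48))
    print('side rim',ray('side',236.7,152.5,48))
    # tip of spindle
    print('tip top',ray('top',320+(600-384)/6,145+150/6,95),'tip side',ray('side',255+(603-384)/6,240+90/6,95))
E
python3 m.py
python3 - <<'E'
from h import *
# tray corners top view -> yaw
a=ray('top',88,166,18);b=ray('top',228,159,18);print(a,b,np.arctan2(*(b-a)[:2]))
E
```

```text
top hub ellipse ((513.0938110351562, -220.8753662109375), (128.91476440429688, 129.60670471191406), 163.98187255859375) circle [ 513.09540737 -220.87651852] 64.61557171855051
side hub ellipse ((511.46728515625, -223.78866577148438), (127.6565170288086, 130.24656677246094), 121.16041564941406) circle [ 511.43330684 -223.79879407] 64.47663428718401
brass top ((492.6328430175781, 115.73371887207031), 24.739017486572266) [492.62032608 115.89963945]
[492.00365529 115.82046968  48.        ]
side rim [494.85179586 114.85102432  48.        ]
tip top [ 518.48531763 -215.28325611   95.        ] tip side [ 512.62875465 -221.8958242    95.        ]
[555.63922911 380.42028277  18.        ] [566.4511809   59.84014461  18.        ] 3.10787922620575
```

```bash
cat >> h.py <<'E'
from scipy.spatial.transform import Rotation as Ro
def rot():
    s=sense();q=s['ee_rot'];return np.array(s['eef_pos']),Ro.from_quat([q[1],q[2],q[3],q[0]])
def plan(target,yaw=None):
    """tool x straight down, tool y along world (cos yaw, sin yaw). Prints turn (rotvec tool) and shift in the tool frame after turn"""
    p,R=rot()
    best=None
    for y in (yaw,yaw+np.pi):
        x=np.array([0,0,-1.]);yy=np.array([np.cos(y),np.sin(y),0]);z=np.cross(x,yy)
        T=Ro.from_matrix(np.c_[x,yy,z]); rv=(R.inv()*T).as_rotvec()
        if best is None or np.linalg.norm(rv)<np.linalg.norm(best[0]): best=(rv,T)
    rv,T=best
    print('pos',p.round(1),'toolaxes',R.as_matrix().round(3).tolist())
    print('turn',rv.round(4),'shift in current frame',R.inv().apply(np.array(target)-p).round(1),'in final frame',T.inv().apply(np.array(target)-p).round(1))
E
python3 -c "
from h import *
plan([493.5,115.4,110],-0.034)
plan([493.5,115.4,110],0.034)"
```

```text
pos [219.1 476.8 230.8] toolaxes [[-0.001, 0.418, 0.909], [-0.001, 0.909, -0.418], [-1.0, -0.001, -0.0]]
turn [1.174e+00 4.000e-04 1.100e-03] shift in current frame [ 120.9 -213.7  400.3] in final frame [120.8 286.5 351.9]
pos [219.1 476.8 230.8] toolaxes [[-0.001, 0.418, 0.909], [-0.001, 0.909, -0.418], [-1.0, -0.001, -0.0]]
turn [1.106e+00 4.000e-04 1.100e-03] shift in current frame [ 120.9 -213.7  400.3] in final frame [120.8 261.9 370.6]
```

jog_arm(
  increments=[
    {"x": 8, "y": -21, "z": 40, "hand": 85},
    {"x": 8, "y": -21, "z": 40},
    {"x": 8, "y": -21, "z": 40},
    {"x": 8, "y": -21, "z": 40},
    {"x": 8, "y": -21, "z": 40},
  ],
)

```text
schema error: expected keys rx, ry, rz, x, y, z, hand
```

jog_arm(
  increments=[
    {"x": 8, "y": -21, "z": 40},
    {"x": 8, "y": -21, "z": 40},
    {"x": 8, "y": -21, "z": 40},
    {"x": 8, "y": -21, "z": 40},
    {"x": 8, "y": -21, "z": 40},
  ],
)

```text
schema error: expected keys rx, ry, rz, x, y, z, hand
```

jog_arm(
  increments=[
    {"rx": 0.17},
    {"rx": 0.17},
    {"rx": 0.17},
    {"rx": 0.17},
    {"rx": 0.17},
  ],
)

```text
schema error: expected keys rx, ry, rz, x, y, z, hand
```

jog_arm(
  increments=[
    {"rx": 0.13},
    {"rx": 0.126},
    {},
    {},
  ],
)

```text
schema error: expected keys rx, ry, rz, x, y, z, hand
```

```bash
python3 -c "
from h import *
snap('top','top1');snap('side','side1')
plan([493.5,115.4,14],0.034);print(sense()['time_s'])"
```

```text
pos [219.2 476.9 230.9] toolaxes [[-0.0, 0.418, 0.909], [-0.001, 0.909, -0.418], [-1.0, -0.001, -0.0]]
turn [1.106e+00 3.000e-04 8.000e-04] shift in current frame [ 217.  -213.7  400.3] in final frame [216.9 261.9 370.6]
0.2
```

View pics/top1.png

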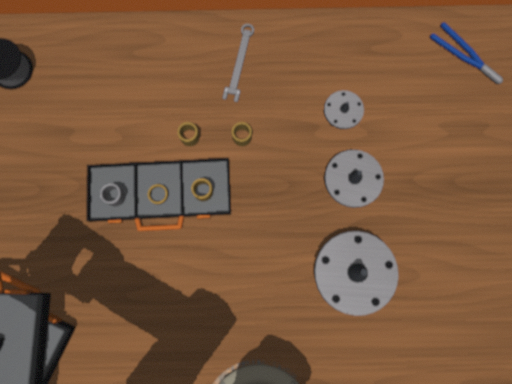

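View pics/side1.png

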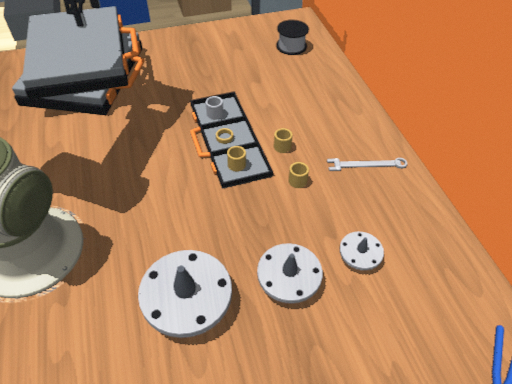

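All the keys have to be given in every row. Pictures are unchanged: there are stacked boxes near the gripper (top view (20,340)), so I'll move level first.

jog_arm(
  increments=[
    {"x": 0, "y": -21, "z": 40, "rx": 0, "ry": 0, "rz": 0, "hand": 85},
    {"x": 0, "y": -21, "z": 40, "rx": 0, "ry": 0, "rz": 0, "hand": 85},
    {"x": 0, "y": -21, "z": 40, "rx": 0, "ry": 0, "rz": 0, "hand": 85},
    {"x": 0, "y": -21, "z": 40, "rx": 0, "ry": 0, "rz": 0, "hand": 85},
    {"x": 0, "y": -21, "z": 40, "rx": 0, "ry": 0, "rz": 0, "hand": 85},
  ],
)

```text
time_s: 0.82
eef_pos: [357.8, 296.8, 231.3]
ee_rot: [0.691, 0.151, 0.691, -0.151]
force: [0.2, 0.9, 0.2]
grip_width: 0.994
```

jog_arm(
  increments=[
    {"x": 16, "y": -21, "z": 40, "rx": 0, "ry": 0, "rz": 0, "hand": 85},
    {"x": 16, "y": -21, "z": 40, "rx": 0, "ry": 0, "rz": 0, "hand": 85},
    {"x": 16, "y": -21, "z": 40, "rx": 0, "ry": 0, "rz": 0, "hand": 85},
    {"x": 16, "y": -21, "z": 40, "rx": 0, "ry": 0, "rz": 0, "hand": 85},
    {"x": 16, "y": -21, "z": 40, "rx": 0, "ry": 0, "rz": 0, "hand": 85},
  ],
)

```text
time_s: 1.45
eef_pos: [495.7, 117.9, 150.7]
ee_rot: [0.691, 0.151, 0.691, -0.151]
force: [1.5, 1.1, -0.2]
grip_width: 0.997
```

jog_arm(
  increments=[
    {"x": 0, "y": 0, "z": 0, "rx": 0.17, "ry": 0, "rz": 0, "hand": 85},
    {"x": 0, "y": 0, "z": 0, "rx": 0.17, "ry": 0, "rz": 0, "hand": 85},
    {"x": 0, "y": 0, "z": 0, "rx": 0.17, "ry": 0, "rz": 0, "hand": 85},
    {"x": 0, "y": 0, "z": 0, "rx": 0.17, "ry": 0, "rz": 0, "hand": 85},
    {"x": 0, "y": 0, "z": 0, "rx": 0.17, "ry": 0, "rz": 0, "hand": 85},
  ],
)

```text
time_s: 2.08
eef_pos: [494.9, 119.2, 151.1]
ee_rot: [0.566, 0.424, 0.566, -0.424]
force: [-0.2, -0.2, -0.3]
grip_width: 0.992
```

jog_arm(
  increments=[
    {"x": 0, "y": 0, "z": 0, "rx": 0.13, "ry": 0, "rz": 0, "hand": 85},
    {"x": 0, "y": 0, "z": 0, "rx": 0.126, "ry": 0, "rz": 0, "hand": 85},
    {"x": 0, "y": 0, "z": 0, "rx": 0, "ry": 0, "rz": 0, "hand": 85},
    {"x": 0, "y": 0, "z": 0, "rx": 0, "ry": 0, "rz": 0, "hand": 85},
  ],
)

```text
time_s: 2.58
eef_pos: [495.0, 119.2, 151.2]
ee_rot: [0.509, 0.491, 0.509, -0.491]
force: [-0.3, 0.3, -0.5]
grip_width: 0.996
```

```bash
python3 -c "
from h import *
snap('top','top2');snap('side','side2')
plan([493.5,115.4,14],0.034);print(sense()['time_s'])"
```

```text
pos [495.  119.2 151.3] toolaxes [[-0.0, 0.999, 0.036], [-0.0, 0.036, -0.999], [-1.0, -0.0, 0.0]]
turn [0.0016 0.     0.0001] shift in current frame [137.3  -1.6   3.7] in final frame [137.3  -1.6   3.7]
2.675
```

View pics/top2.png

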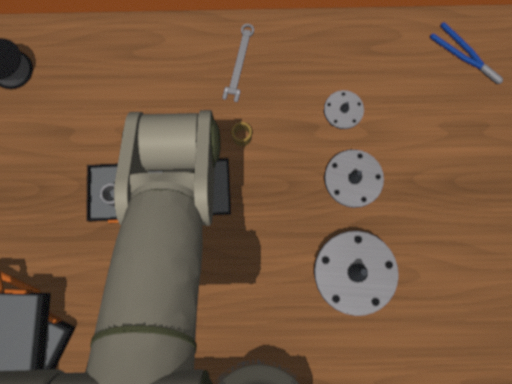

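View pics/side2.png

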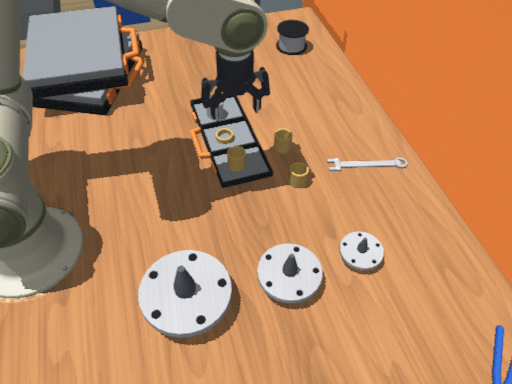

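The side view shows the open gripper above the tray, fingers at (207,95) and (265,90), jaws front to back, with the target sleeve at (236,158). Lowering to just above it.

jog_arm(
  increments=[
    {"x": 25, "y": -1.6, "z": 3.7, "rx": 0, "ry": 0, "rz": 0, "hand": 85},
    {"x": 25, "y": 0, "z": 0, "rx": 0, "ry": 0, "rz": 0, "hand": 85},
    {"x": 25, "y": 0, "z": 0, "rx": 0, "ry": 0, "rz": 0, "hand": 85},
    {"x": 22, "y": 0, "z": 0, "rx": 0, "ry": 0, "rz": 0, "hand": 85},
    {"x": 0, "y": 0, "z": 0, "rx": 0, "ry": 0, "rz": 0, "hand": 85},
  ],
)

```text
time_s: 3.3
eef_pos: [492.8, 115.4, 53.3]
ee_rot: [0.508, 0.491, 0.509, -0.492]
force: [0.5, 0.4, 0.9]
grip_width: 0.997
```

```bash
python3 -c "
from h import *
im=snap('side','side3');cv2.imwrite('pics/side3z.png',cv2.resize(im[60:200,150:330,::-1],None,fx=4,fy=4,interpolation=cv2.INTER_CUBIC))
plan([493.5,115.4,14],0.034);print(sense()['time_s'])"
```

```text
pos [493.5 115.4  54.4] toolaxes [[-0.001, 0.999, 0.035], [-0.0, 0.035, -0.999], [-1.0, -0.001, -0.0]]
turn [ 0.0007 -0.      0.0007] shift in current frame [40.4  0.   0. ] in final frame [40.4  0.   0. ]
3.35
```

View pics/side3z.png

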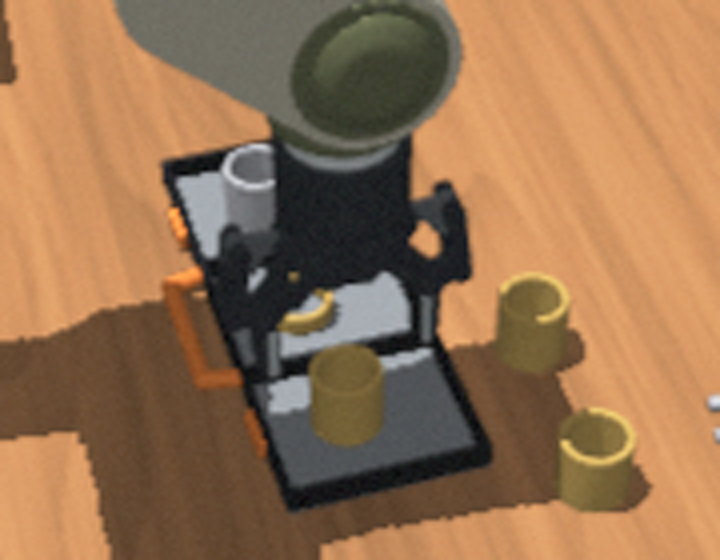

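The fingers at zoomed (272,350) and (428,320) straddle the sleeve, whose rim is at (347,370). Going down and closing.

jog_arm(
  increments=[
    {"x": 12, "y": 0, "z": 0, "rx": 0, "ry": 0, "rz": 0, "hand": 85},
    {"x": 12, "y": 0, "z": 0, "rx": 0, "ry": 0, "rz": 0, "hand": 85},
    {"x": 10, "y": 0, "z": 0, "rx": 0, "ry": 0, "rz": 0, "hand": 85},
    {"x": 6, "y": 0, "z": 0, "rx": 0, "ry": 0, "rz": 0, "hand": 85},
    {"x": 0, "y": 0, "z": 0, "rx": 0, "ry": 0, "rz": 0, "hand": 85},
  ],
)

```text
time_s: 3.98
eef_pos: [493.3, 115.4, 13.9]
ee_rot: [0.508, 0.491, 0.509, -0.492]
force: [-0.8, 0.2, 0.7]
grip_width: 0.997
```

jog_arm(
  increments=[
    {"x": 0, "y": 0, "z": 0, "rx": 0, "ry": 0, "rz": 0, "hand": 55},
    {"x": 0, "y": 0, "z": 0, "rx": 0, "ry": 0, "rz": 0, "hand": 50},
    {"x": 0, "y": 0, "z": 0, "rx": 0, "ry": 0, "rz": 0, "hand": 40},
    {"x": 0, "y": 0, "z": 0, "rx": 0, "ry": 0, "rz": 0, "hand": 40},
    {"x": 0, "y": 0, "z": 0, "rx": 0, "ry": 0, "rz": 0, "hand": 40},
  ],
  force=40,
)

```text
time_s: 4.6
eef_pos: [493.7, 115.4, 14.8]
ee_rot: [0.509, 0.492, 0.508, -0.491]
force: [-1.4, -0.2, 5.7]
grip_width: 0.521
```

```bash
python3 -c "
from h import *
im=snap('side','side4');cv2.imwrite('pics/side4z.png',cv2.resize(im[60:200,150:330,::-1],None,fx=4,fy=4,interpolation=cv2.INTER_CUBIC))
s=sense();print(s['eef_pos'],s['force'],s['wrist_torque'],s['grip_width']*85.4,s['time_s'])"
```

```text
[493.75170755 115.44605558  14.78497396] [-1.79811035 -0.30145534  5.5100649 ] [0.00223139 0.33580035 0.03983818] 44.63868602878629 4.65
```

View pics/side4z.png

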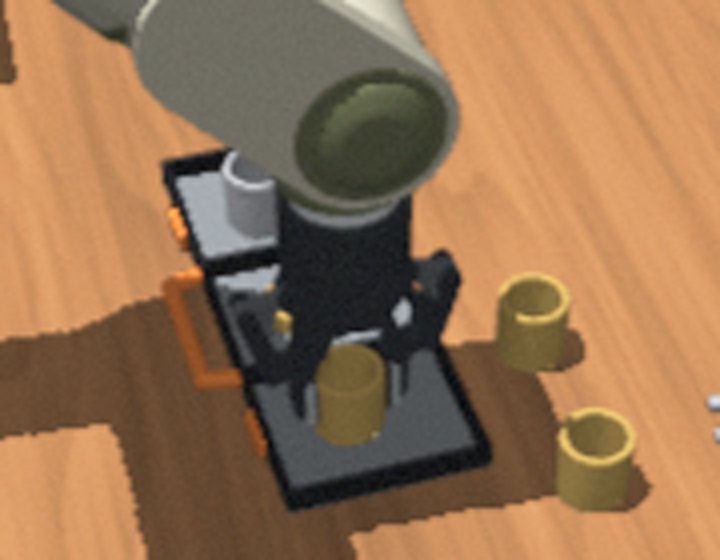

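jog_arm(
  increments=[
    {"x": -10, "y": 0, "z": 0, "rx": 0, "ry": 0, "rz": 0, "hand": 40},
    {"x": -30, "y": 0, "z": 0, "rx": 0, "ry": 0, "rz": 0, "hand": 40},
    {"x": -35, "y": 0, "z": 0, "rx": 0, "ry": 0, "rz": 0, "hand": 40},
    {"x": -35, "y": 0, "z": 0, "rx": 0, "ry": 0, "rz": 0, "hand": 40},
    {"x": -30, "y": 0, "z": 0, "rx": 0, "ry": 0, "rz": 0, "hand": 40},
  ],
  force=60,
)

```text
time_s: 5.28
eef_pos: [493.4, 115.4, 155.9]
ee_rot: [0.509, 0.492, 0.508, -0.491]
force: [-0.0, 0.7, -1.9]
grip_width: 0.514
```

```bash
python3 -c "
from h import *
im=snap('side','side5');cv2.imwrite('pics/side5z.png',cv2.resize(im[20:200,150:330,::-1],None,fx=3,fy=3,interpolation=cv2.INTER_CUBIC))
plan([512.3,-222.3,150],0.034)
s=sense();print(s['force'],s['grip_width']*85.4,s['time_s'])"
```

```text
pos [495.  115.5 159.5] toolaxes [[0.007, 0.999, 0.034], [0.0, 0.034, -0.999], [-1.0, 0.007, 0.0]]
turn [ 0.0001  0.0002 -0.0066] shift in current frame [  9.6   5.7 338.2] in final frame [  9.5   5.8 338.2]
[ 2.1747869  -0.04596612  2.95913327] 43.999759080826266 5.325
```

View pics/side5z.png

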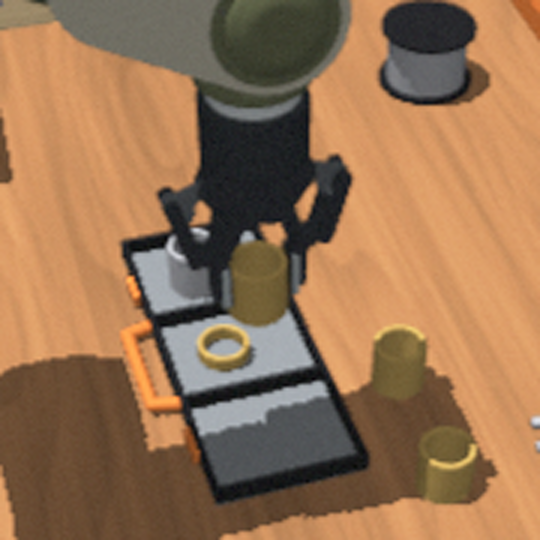

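The sleeve is clear of the tray and hangs between the pads at zoomed (258,285); steel spacer and low ring have not moved. Crossing to the hub.

jog_arm(
  increments=[
    {"x": 0, "y": 0, "z": 20, "rx": 0, "ry": 0, "rz": 0, "hand": 40},
    {"x": 0, "y": 0, "z": 40, "rx": 0, "ry": 0, "rz": 0, "hand": 40},
    {"x": 0, "y": 0, "z": 45, "rx": 0, "ry": 0, "rz": 0, "hand": 40},
    {"x": 0, "y": 0, "z": 45, "rx": 0, "ry": 0, "rz": 0, "hand": 40},
    {"x": 0, "y": 0, "z": 45, "rx": 0, "ry": 0, "rz": 0, "hand": 40},
  ],
)

```text
time_s: 5.95
eef_pos: [499.8, -80.8, 153.9]
ee_rot: [0.508, 0.491, 0.509, -0.491]
force: [1.6, 0.2, -1.8]
grip_width: 0.518
```

jog_arm(
  increments=[
    {"x": 0, "y": 2, "z": 45, "rx": 0, "ry": 0, "rz": 0, "hand": 40},
    {"x": 0, "y": 2, "z": 45, "rx": 0, "ry": 0, "rz": 0, "hand": 40},
    {"x": 0, "y": 2, "z": 38, "rx": 0, "ry": 0, "rz": 0, "hand": 40},
    {"x": 0, "y": 0, "z": 15, "rx": 0, "ry": 0, "rz": 0, "hand": 40},
    {"x": 0, "y": 0, "z": 0, "rx": 0, "ry": 0, "rz": 0, "hand": 40},
  ],
)

```text
time_s: 6.58
eef_pos: [510.7, -222.1, 153.8]
ee_rot: [0.508, 0.492, 0.509, -0.492]
force: [-0.3, 0.3, -2.5]
grip_width: 0.512
```

jog_arm(
  increments=[
    {"x": 0, "y": 0, "z": 0, "rx": 0, "ry": 0, "rz": 0, "hand": 40},
    {"x": 0, "y": 0, "z": 0, "rx": 0, "ry": 0, "rz": 0, "hand": 40},
  ],
)

```text
time_s: 6.82
eef_pos: [511.1, -221.1, 154.4]
ee_rot: [0.509, 0.491, 0.509, -0.491]
force: [0.4, 0.5, -2.1]
grip_width: 0.519
```

```bash
python3 -c "
from h import *
im=snap('side','side6');cv2.imwrite('pics/side6z.png',cv2.resize(im[140:320,190:370,::-1],None,fx=3,fy=3,interpolation=cv2.INTER_CUBIC))
im=snap('top','top6')
plan([512.3,-222.3,120],0.034)
s=sense();print(s['force'],s['grip_width']*85.4,s['time_s'])"
```

```text
pos [ 511.1 -221.5  154.4] toolaxes [[0.0, 0.999, 0.035], [-0.0, 0.035, -0.999], [-1.0, 0.0, 0.0]]
turn [ 0.001   0.0001 -0.0001] shift in current frame [34.4  1.1  0.9] in final frame [34.4  1.1  0.9]
[-0.45723672  0.03062945 -1.35851993] 44.39786445283264 6.925
```

View pics/side6z.png

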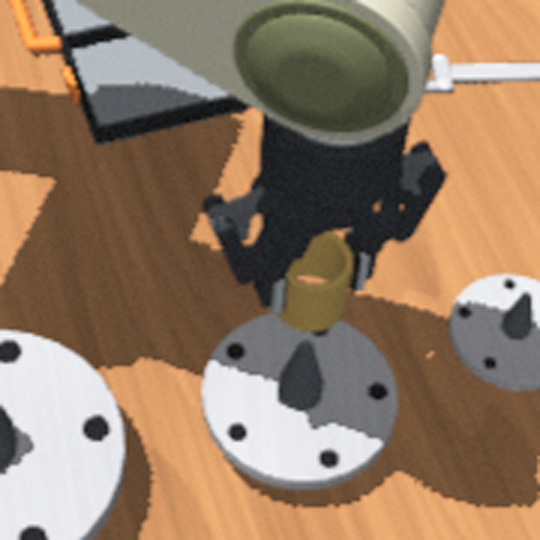

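View pics/top6.png

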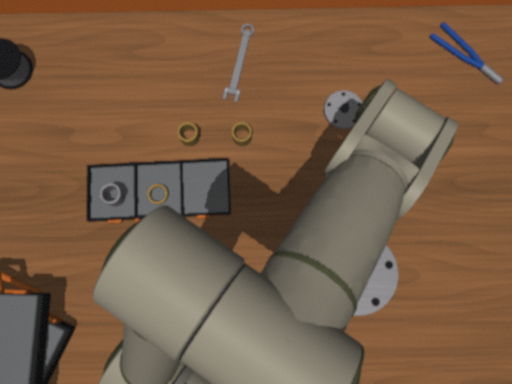

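```bash
python3 -c "
from h import *
im=cv2.imread('pics/side6.png');cv2.imwrite('pics/side6y.png',cv2.resize(im[195:285,250:340],None,fx=6.5,fy=6.5,interpolation=cv2.INTER_CUBIC))
for z in (143,188): print(proj('side',np.array([511,-221.5,z])))
for z in (40,95): print(proj('side',np.array([511.5,-223.8,z])))
"
```

```text
[292.54088889 240.92602875]
[294.50034898 226.52775257]
[289.22967757 270.71184089]
[291.27237251 255.96559825]
```

View pics/side6y.png

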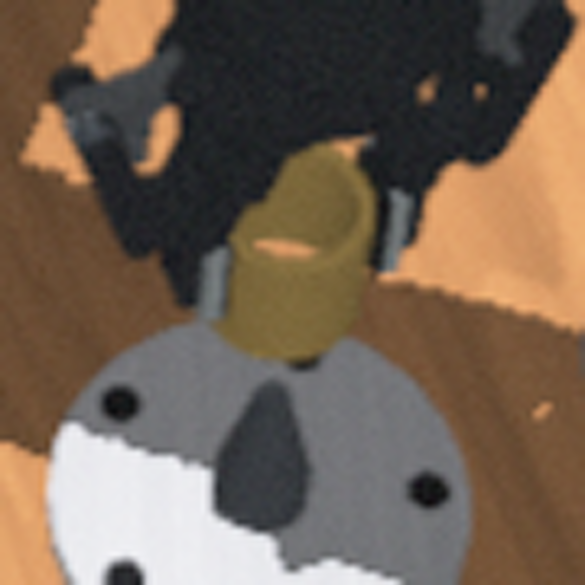

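```bash
python3 -c "
from h import *
k=7;im=cv2.imread('pics/side6.png');z=cv2.resize(im[200:280,255:335],None,fx=k,fy=k,interpolation=cv2.INTER_CUBIC)
a=np.linspace(0,2*np.pi,60)
for h,c in((142.6,(0,255,0)),(187.6,(255,0,255))):
    P=np.array([proj('side',np.array([511.1+23*np.cos(t),-221.5+23*np.sin(t),h])) for t in a])
    cv2.polylines(z,[((P-[255,200]+.5)*k).astype(int)],True,c,1)
cv2.imwrite('pics/ov6.png',z)
"
```

```text
(no output)
```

View pics/ov6.png

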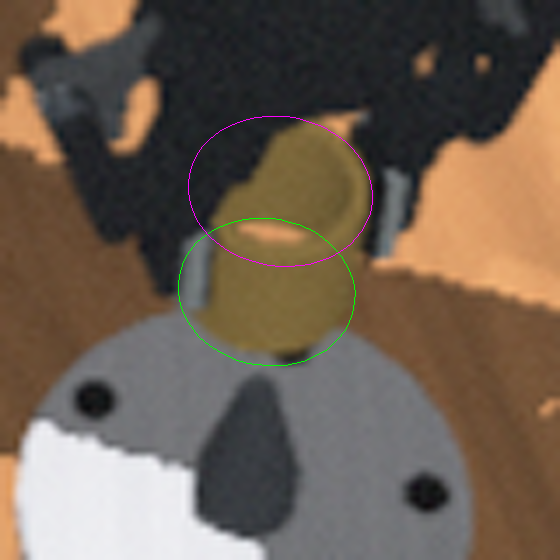

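The sleeve is held upright; its lean in the picture matches the spindle's perspective lean. Its underside at zoom (275,355) is about 1.5 px from where I'd predict it. I'll lower it partway over the tapered tip, where there is 13 mm of clearance, then look and check forces.

jog_arm(
  increments=[
    {"x": 10, "y": 0.9, "z": 1, "rx": 0, "ry": 0, "rz": 0, "hand": 40},
    {"x": 15, "y": 0, "z": 0, "rx": 0, "ry": 0, "rz": 0, "hand": 40},
    {"x": 15, "y": 0, "z": 0, "rx": 0, "ry": 0, "rz": 0, "hand": 40},
    {"x": 10, "y": 0, "z": 0, "rx": 0, "ry": 0, "rz": 0, "hand": 40},
    {"x": 0, "y": 0, "z": 0, "rx": 0, "ry": 0, "rz": 0, "hand": 40},
  ],
)

```text
time_s: 7.55
eef_pos: [511.6, -222.9, 103.4]
ee_rot: [0.508, 0.491, 0.509, -0.492]
force: [-0.2, -0.7, -2.7]
grip_width: 0.518
```

```bash
cat > ov.py <<'E'
import sys
from h import *
n=sys.argv[1];k=7
im=snap('side','s'+n);z=cv2.resize(im[200:300,245:345,::-1],None,fx=k,fy=k,interpolation=cv2.INTER_CUBIC)[:600]
z=np.ascontiguousarray(z);p,R=rot();b=p[2]-11.8;a=np.linspace(0,2*np.pi,60)
for h,c in((b,(0,255,0)),(b+45,(255,0,255))):
    P=np.array([proj('side',np.array([p[0]+23*np.cos(t),p[1]+23*np.sin(t),h])) for t in a])
    cv2.polylines(z,[((P-[245,200]+.5)*k).astype(int)],True,c,1)
cv2.imwrite(f'pics/o{n}.png',z)
s=sense();print('bottom',b);print(p,s['force'].round(1),s['wrist_torque'].round(2),s['grip_width']*85.4,s['time_s'])
E
python3 ov.py 7
```

```text
bottom 92.29625140243267
[ 511.95823017 -223.15662563  104.0962514 ] [ 0.5 -0.3 -2.2] [-0.05  0.02  0.01] 44.15027021217103 7.6
```

View pics/o7.png

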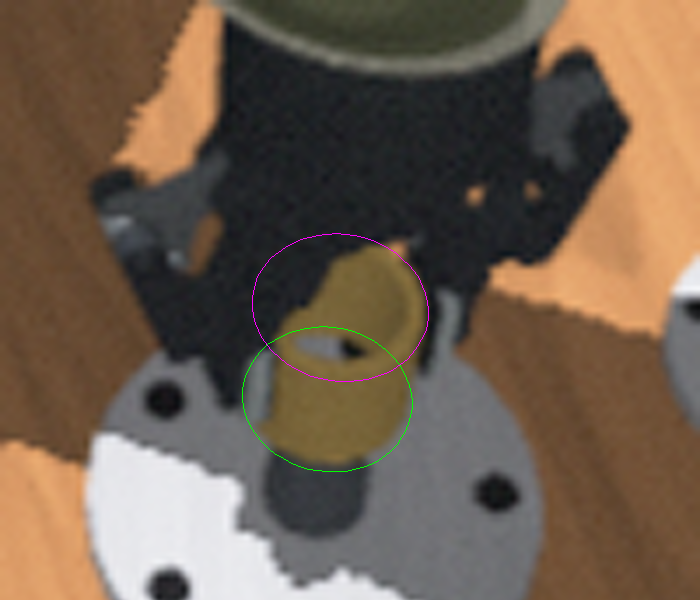

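```bash
python3 -c "
from h import *
k=8;a=np.linspace(0,2*np.pi,60);out=[]
for f,o,c in (('pics/side0.png',(205,130),(493.6,115.4,3)),('pics/side4.png',(205,130),(493.7,115.4,3)),('pics/side0.png',(245,225),None)):
    im=cv2.imread(f);z=cv2.resize(im[o[1]:o[1]+70,o[0]:o[0]+(90 if c is None else 60)],None,fx=k if c else 5,fy=k if c else 5,interpolation=cv2.INTER_CUBIC)
    kk=k if c else 5
    L=[(c[0],c[1],c[2],23),(c[0],c[1],c[2]+45,23)] if c else [(511.9,-223.2,40,65),(511.9,-223.2,40,15),(511.9,-223.2,95,5)]
    for x,y,h,r in L:
        P=np.array([proj('side',np.array([x+r*np.cos(t),y+r*np.sin(t),h])) for t in a])
        cv2.polylines(z,[((P-o+.5)*kk).astype(int)],True,(0,0,255),1)
    cv2.imwrite('pics/c%d.png'%len(out),z);out.append(z)
h=max(o.shape[0] for o in out)
s=np.hstack([np.pad(o,((0,h-o.shape[0]),(0,0),(0,0))) for o in out]);print(s.shape);cv2.imwrite('pics/cc.png',cv2.resize(s,(800,int(s.shape[0]*800/s.shape[1]))))
"
```

```text
(560, 1410, 3)
```

View pics/c0.png

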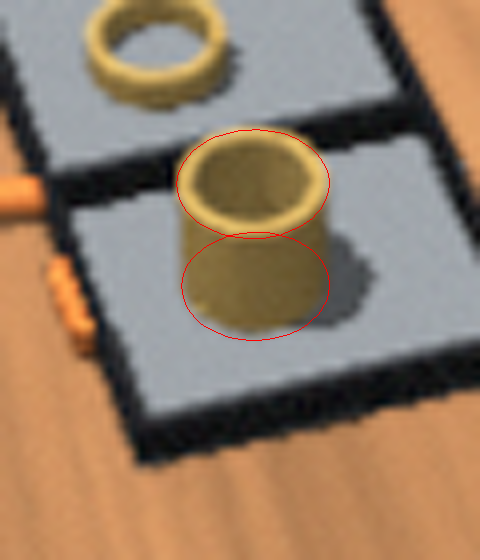

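View pics/c1.png

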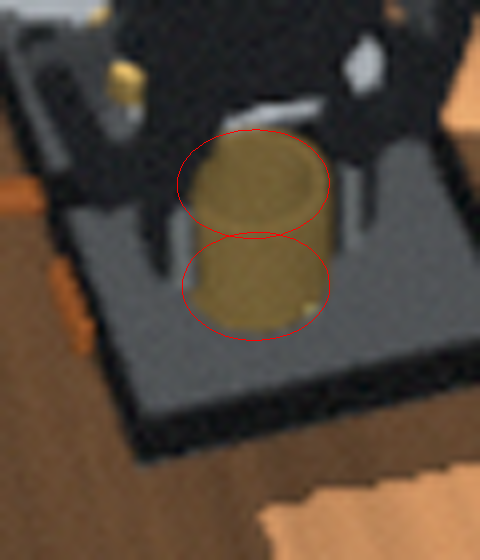

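View pics/c2.png

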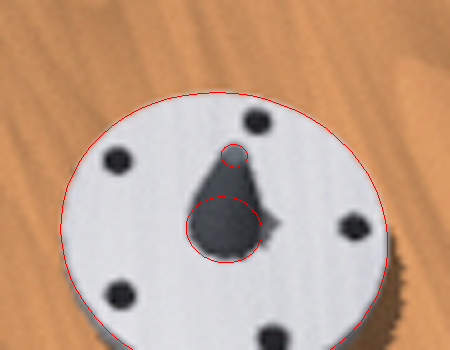

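The hub outline predicted at (511.9,-223.2) matches the side view. The sleeve shows about 1 px too far toward +y, so I'll shift a little to −y and descend further.

jog_arm(
  increments=[
    {"x": 8, "y": 0, "z": 1.2, "rx": 0, "ry": 0, "rz": 0, "hand": 40},
    {"x": 8, "y": 0, "z": 0, "rx": 0, "ry": 0, "rz": 0, "hand": 40},
    {"x": 8, "y": 0, "z": 0, "rx": 0, "ry": 0, "rz": 0, "hand": 40},
    {"x": 6, "y": 0, "z": 0, "rx": 0, "ry": 0, "rz": 0, "hand": 40},
    {"x": 0, "y": 0, "z": 0, "rx": 0, "ry": 0, "rz": 0, "hand": 40},
  ],
)

```text
time_s: 8.22
eef_pos: [511.8, -224.2, 73.8]
ee_rot: [0.508, 0.491, 0.509, -0.491]
force: [-0.0, -0.3, -1.8]
grip_width: 0.515
```

```bash
python3 ov.py 8
```

```text
bottom 62.41299052094065
[ 512.00879442 -224.34044669   74.21299052] [-0.1 -0.3 -2. ] [-0.01 -0.01  0.01] 44.12628057802456 8.275
```

View pics/o8.png

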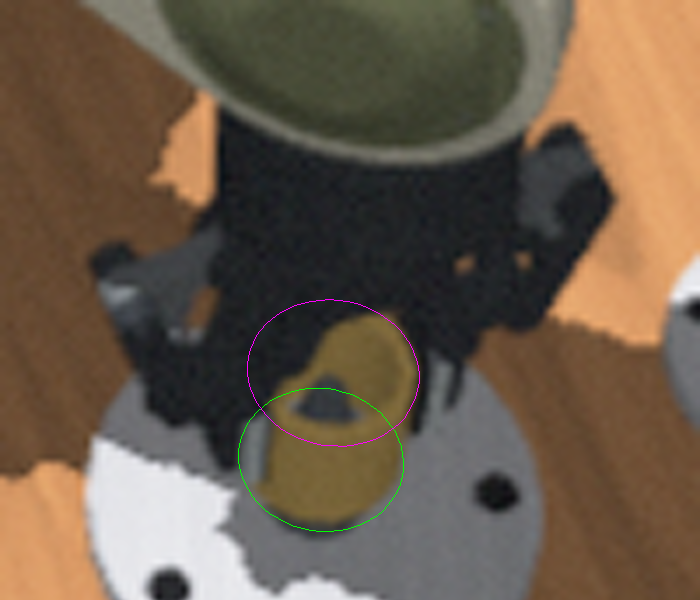

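The spindle tip shows inside the bore at (325,378) and nothing is touching. Continuing down.

jog_arm(
  increments=[
    {"x": 4, "y": 0, "z": 0.3, "rx": 0, "ry": 0, "rz": 0, "hand": 40},
    {"x": 4, "y": 0, "z": 0, "rx": 0, "ry": 0, "rz": 0, "hand": 40},
    {"x": 4, "y": 0, "z": 0, "rx": 0, "ry": 0, "rz": 0, "hand": 40},
    {"x": 0, "y": 0, "z": 0, "rx": 0, "ry": 0, "rz": 0, "hand": 40},
  ],
)

```text
time_s: 8.78
eef_pos: [511.8, -224.5, 61.9]
ee_rot: [0.508, 0.491, 0.509, -0.491]
force: [-0.6, 0.8, -1.7]
grip_width: 0.516
```

```bash
python3 ov.py 9
```

```text
bottom 50.373212390442035
[ 511.95658146 -224.60780357   62.17321239] [ 0.4  0.1 -1.8] [-0.01  0.04  0.04] 43.92787469126565 8.825
```

View pics/o9.png

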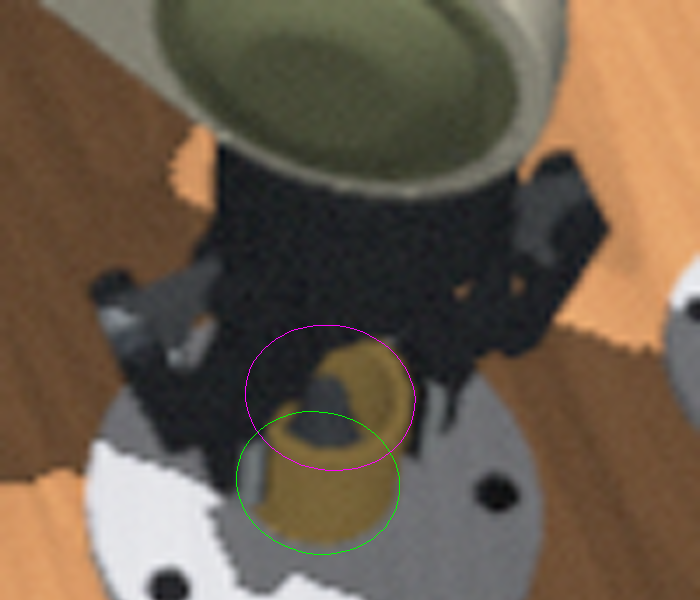

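No contact at 10 mm to go, and the spindle fills the bore without touching. I'll take smaller steps and watch the force.

jog_arm(
  increments=[
    {"x": 2.5, "y": 0, "z": 0, "rx": 0, "ry": 0, "rz": 0, "hand": 40},
    {"x": 2.5, "y": 0, "z": 0, "rx": 0, "ry": 0, "rz": 0, "hand": 40},
    {"x": 1.5, "y": 0, "z": 0, "rx": 0, "ry": 0, "rz": 0, "hand": 40},
    {"x": 0, "y": 0, "z": 0, "rx": 0, "ry": 0, "rz": 0, "hand": 40},
  ],
)

```text
time_s: 9.32
eef_pos: [512.0, -224.6, 55.7]
ee_rot: [0.508, 0.491, 0.508, -0.491]
force: [0.1, -0.7, -2.0]
grip_width: 0.516
```

jog_arm(
  increments=[
    {"x": 1, "y": 0, "z": 0, "rx": 0, "ry": 0, "rz": 0, "hand": 40},
    {"x": 1, "y": 0, "z": 0, "rx": 0, "ry": 0, "rz": 0, "hand": 40},
  ],
)

```text
time_s: 9.57
eef_pos: [512.0, -224.7, 53.8]
ee_rot: [0.508, 0.491, 0.508, -0.491]
force: [0.4, 0.3, -1.3]
grip_width: 0.516
```

jog_arm(
  increments=[
    {"x": 0.7, "y": 0, "z": 0, "rx": 0, "ry": 0, "rz": 0, "hand": 40},
    {"x": 0, "y": 0, "z": 0, "rx": 0, "ry": 0, "rz": 0, "hand": 40},
  ],
)

```text
time_s: 9.82
eef_pos: [512.0, -224.6, 53.0]
ee_rot: [0.508, 0.491, 0.508, -0.491]
force: [0.2, 0.0, -2.6]
grip_width: 0.517
```

```bash
python3 ov.py 10
```

```text
bottom 41.279857098498056
[ 511.99600134 -224.6284203    53.0798571 ] [ 0.2 -0.2 -1.3] [-0.04 -0.02 -0.03] 43.99664707182952 9.875
```

View pics/o10.png

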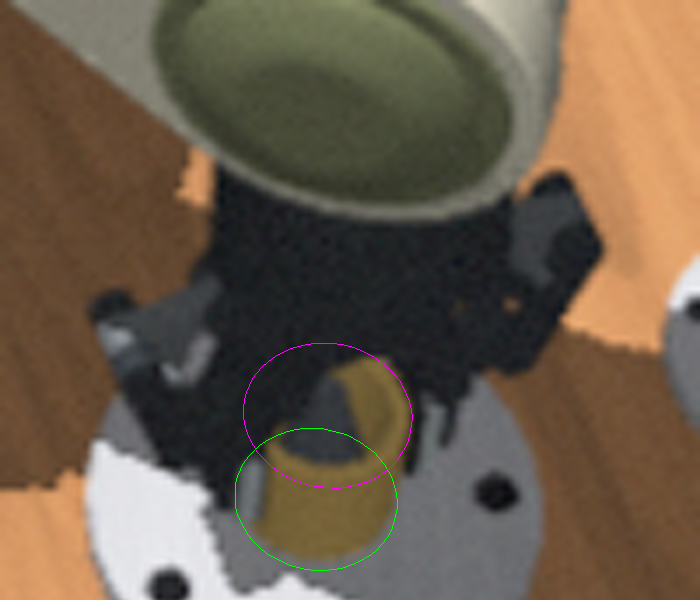

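The sleeve is within about 1.3 mm of the flange by reckoning, with no contact force. Feeling for the flange.

jog_arm(
  increments=[
    {"x": 0.7, "y": 0, "z": 0, "rx": 0, "ry": 0, "rz": 0, "hand": 40},
    {"x": 0, "y": 0, "z": 0, "rx": 0, "ry": 0, "rz": 0, "hand": 40},
  ],
)

```text
time_s: 10.12
eef_pos: [512.0, -224.6, 52.4]
ee_rot: [0.508, 0.491, 0.508, -0.491]
force: [0.6, 0.0, -2.3]
grip_width: 0.515
```

jog_arm(
  increments=[
    {"x": 0.7, "y": 0, "z": 0, "rx": 0, "ry": 0, "rz": 0, "hand": 40},
    {"x": 0, "y": 0, "z": 0, "rx": 0, "ry": 0, "rz": 0, "hand": 40},
  ],
)

```text
time_s: 10.38
eef_pos: [512.1, -224.6, 51.9]
ee_rot: [0.509, 0.491, 0.508, -0.491]
force: [-0.6, 0.4, 0.8]
grip_width: 0.523
```

jog_arm(
  increments=[
    {"x": 0.6, "y": 0, "z": 0, "rx": 0, "ry": 0, "rz": 0, "hand": 40},
    {"x": 0, "y": 0, "z": 0, "rx": 0, "ry": 0, "rz": 0, "hand": 40},
  ],
)

```text
time_s: 10.62
eef_pos: [512.1, -224.7, 51.9]
ee_rot: [0.509, 0.491, 0.508, -0.491]
force: [-3.0, 2.7, 7.7]
grip_width: 0.516
```

The force came on at TCP z 51.9, so the underside is at 40.1 mm, which is flange height. It is seated, so I'll release slowly.

jog_arm(
  increments=[
    {"x": 0, "y": 0, "z": 0, "rx": 0, "ry": 0, "rz": 0, "hand": 48},
    {"x": 0, "y": 0, "z": 0, "rx": 0, "ry": 0, "rz": 0, "hand": 54},
    {"x": 0, "y": 0, "z": 0, "rx": 0, "ry": 0, "rz": 0, "hand": 65},
    {"x": 0, "y": 0, "z": 0, "rx": 0, "ry": 0, "rz": 0, "hand": 80},
    {"x": 0, "y": 0, "z": 0, "rx": 0, "ry": 0, "rz": 0, "hand": 80},
  ],
)

```text
time_s: 11.25
eef_pos: [512.0, -224.7, 51.1]
ee_rot: [0.508, 0.491, 0.508, -0.491]
force: [-0.7, -0.0, -0.3]
grip_width: 0.935
```

```bash
python3 ov.py 11
```

```text
bottom 39.274585777778285
[ 512.01454406 -224.64865272   51.07458578] [0.7 0.6 0.2] [ 0.05 -0.    0.02] 80.21508799683758 11.3
```

View pics/o11.png

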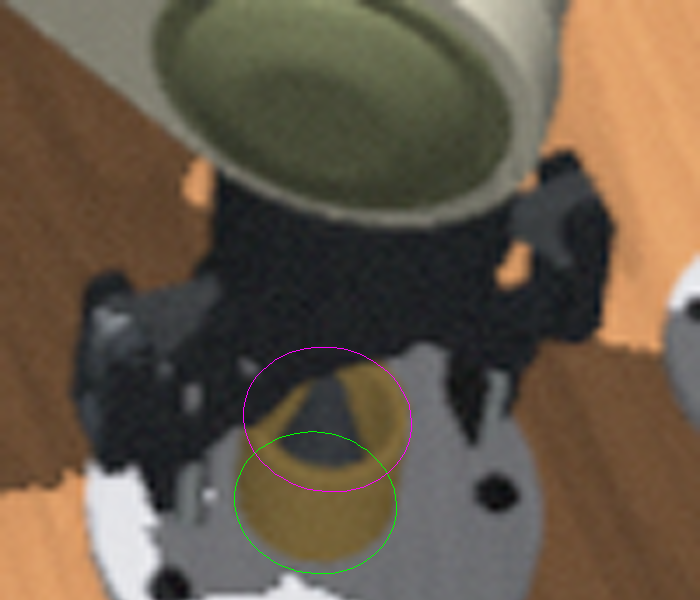

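The sleeve stands free on the hub around the spindle, with both pads clear of it. Retreating straight up, then sideways, so both cameras can see it.

jog_arm(
  increments=[
    {"x": -10, "y": 0, "z": 0, "rx": 0, "ry": 0, "rz": 0, "hand": 85},
    {"x": -25, "y": 0, "z": 0, "rx": 0, "ry": 0, "rz": 0, "hand": 85},
    {"x": -35, "y": 0, "z": 0, "rx": 0, "ry": 0, "rz": 0, "hand": 85},
    {"x": -40, "y": 0, "z": 0, "rx": 0, "ry": 0, "rz": 0, "hand": 85},
    {"x": -40, "y": 0, "z": 0, "rx": 0, "ry": 0, "rz": 0, "hand": 85},
  ],
)

```text
time_s: 11.92
eef_pos: [511.9, -224.6, 203.2]
ee_rot: [0.509, 0.491, 0.508, -0.491]
force: [0.7, 0.1, -0.5]
grip_width: 0.993
```

jog_arm(
  increments=[
    {"x": 0, "y": -15, "z": -40, "rx": 0, "ry": 0, "rz": 0, "hand": 85},
    {"x": 0, "y": -15, "z": -40, "rx": 0, "ry": 0, "rz": 0, "hand": 85},
    {"x": 0, "y": -15, "z": -40, "rx": 0, "ry": 0, "rz": 0, "hand": 85},
    {"x": 0, "y": -15, "z": -40, "rx": 0, "ry": 0, "rz": 0, "hand": 85},
    {"x": 0, "y": -15, "z": -40, "rx": 0, "ry": 0, "rz": 0, "hand": 85},
  ],
)

```text
time_s: 12.55
eef_pos: [429.6, -26.1, 201.8]
ee_rot: [0.509, 0.492, 0.508, -0.491]
force: [1.6, -0.1, 0.1]
grip_width: 0.999
```

jog_arm(
  increments=[
    {"x": 0, "y": 0, "z": 0, "rx": 0, "ry": 0, "rz": 0, "hand": 85},
    {"x": 0, "y": 0, "z": 0, "rx": 0, "ry": 0, "rz": 0, "hand": 85},
  ],
)

```text
time_s: 12.8
eef_pos: [430.7, -27.8, 201.7]
ee_rot: [0.509, 0.492, 0.508, -0.491]
force: [-1.1, -0.8, -0.2]
grip_width: 0.998
```

```bash
python3 -c "
from h import *
a=snap('side','side12');b=snap('top','top12')
f=lambda i,x,y:cv2.resize(i[y:y+80,x:x+80,::-1],None,fx=5,fy=5,interpolation=cv2.INTER_CUBIC)
cv2.imwrite('pics/z12.png',np.hstack([f(a,250,225),f(b,315,138)]))
s=sense();print(s['eef_pos'],s['force'],s['time_s'])"
```

```text
[430.64040457 -28.09577854 201.26472065] [0.09330911 0.33210796 0.26163913] 12.9
```

View pics/z12.png

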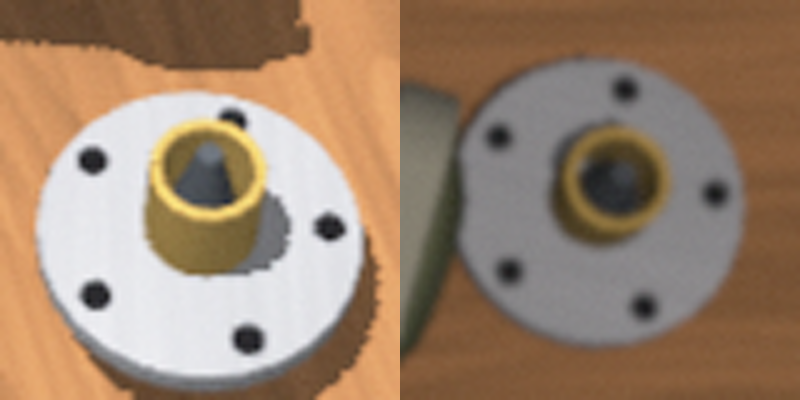

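View pics/side12.png

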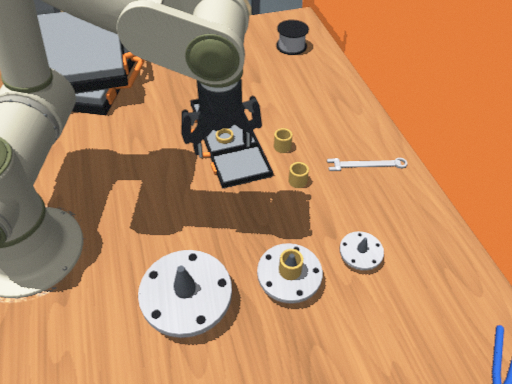

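View pics/top12.png

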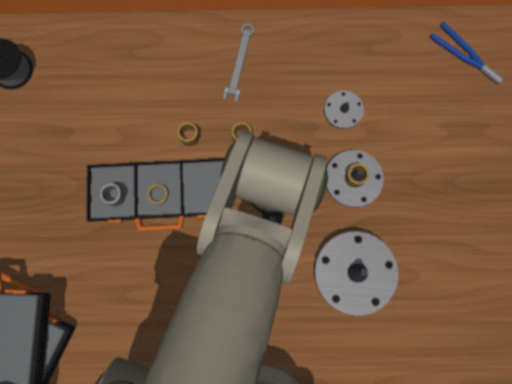

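```bash
python3 -c "
from h import *
print(finish_job())"
```

```text
the job is handed in; nothing more can be done
None
```

The tall brass sleeve from the tray is now over the spindle of the middle-sized hub. I lowered it until it touched the flange and only then let go. I handed the job in at about 13 s; no verdict was reported.

- **Seating:** contact came with the sleeve's underside reckoned at 40.1 mm, against the flange at 40 mm. The force on the tool was about 8 N upward, with about 4 N sideways.
- **Final pictures:** both cameras show the sleeve standing upright around the spindle, with the gripper well away from it. The steel spacer and the low ring are still in their compartments, and the other two brass sleeves have not moved.
- **Disagreement:** the two cameras differed by about 3 mm on where the hub and sleeve were. I used a middle value, nudged it by the side view, and no contact force appeared until the flange.
- **Failed calls:** my first four move calls were refused because rows need every key filled in. The arm did not move.

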